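# Tip a standing block stamp onto the card and press a print

## Task

Make a print with the large block stamp that stands on its end on the stamping board, without gripping or lifting it: push it near its top so that it tips over rubber side down and lies flat, wholly inside the frame printed on the card. Take your fingers off it, then press down firmly on the middle of its back (about 10 N for a second) and move clear. Leave the things around the board where they are.

Things in the scene. Friction and masses are not known exactly. Their poses are not given: they have to be found in the camera images.
- board: Fixed plywood stamping board, 200 x 130 x 8 mm, on the table; its place and heading vary widely. Origin: centre of its underside; x along its long side, z up; flat top 8 mm above the table. A thin white card, 132 x 112 mm, lies on it, with a thin dark rectangular frame printed on it. The stamp stands at the -x end of the card and is to fall toward +x of the board.
- frame_centre (a point): Centre of the printed frame, on the board's top; axes as the board's. Inside, the frame is 110 mm along x by 88 mm along y.
- stamp: Large wooden block stamp, 62 x 85 x 22 mm, about 80 g, one 62 x 85 face black rubber. Origin: centre of the rubber face. x along the 62 side, y along the 85 side, z from rubber to wooden back (22 mm). Starts standing on a 62 x 22 end (y up, top 93 mm above the table), rubber face toward the frame's middle: z points level away from it. Lying rubber down, z is up, its back 30 mm above the table.
- corner0 (a point): Corner of the stamp's rubber face at stamp x = -31, y = -42.5 mm: one end of its foot edge, which starts about 12 mm (7 to 18) inside the near frame line. Pushed slowly near the top, the stamp turns about that edge, falls on by itself past 15 degrees, and the edge stays within a few mm of its place.
- corner1 (a point): Corner of the stamp's rubber face, at stamp x = -31, y = +42.5 mm (at the top at the start)
- corner2 (a point): Corner of the stamp's rubber face, at stamp x = +31, y = -42.5 mm (at the foot at the start)
- corner3 (a point): Corner of the stamp's rubber face, at stamp x = +31, y = +42.5 mm (at the top at the start)
- ink_pad: Bystander: ink pad in a flat black case, 57 x 80 x 14 mm, on the table at the board's +y side. Origin: centre of its underside.
- handle_stamp: Bystander: small wooden stamp with a turned knob handle, 32 x 39 x 74 mm, upright on the table at the board's +y side, about 100 mm to one side of the standing block stamp. Origin: centre of its underside.
- candle_jar: Bystander: dark candle jar with a lid, 60 mm across, 66 mm tall, on the table at the board's -y side beside the frame. Origin: centre of its underside.
- small_stamp: Bystander: small block stamp lying rubber down, 32 x 45 x 22 mm, on the table at the board's -y side. Origin: centre of its underside.
Things that resemble listed ones, but are neither listed nor needed, are in the scene too. There is more than one size of the stamp; the job needs the smallest.

How it is judged:
On the way, in this order (a step that is already met when the one before it is completed fails the run):
1. the stamp has been tipped over: it lies rubber down, wholly inside the printed frame, with the fingers off it (angle between stamp's own z axis and vertical below 0.08 rad and height (world z) of stamp below 0.012 m and x of corner0 in the frame of frame_centre between -0.055 and 0.055 m and y of corner0 in the frame of frame_centre between -0.044 and 0.044 m and x of corner1 in the frame of frame_centre between -0.055 and 0.055 m and y of corner1 in the frame of frame_centre between -0.044 and 0.044 m and x of corner2 in the frame of frame_centre between -0.055 and 0.055 m and y of corner2 in the frame of frame_centre between -0.044 and 0.044 m and x of corner3 in the frame of frame_centre between -0.055 and 0.055 m and y of corner3 in the frame of frame_centre between -0.044 and 0.044 m and contact force between the fingers and stamp below 0.05 N and linear speed of stamp below 0.02 m/s), for 0.2 s.
2. the fingers press the lying stamp down onto the card, 4 N or more for 0.3 s (angle between stamp's own z axis and vertical below 0.08 rad and height (world z) of stamp below 0.012 m and x of corner0 in the frame of frame_centre between -0.055 and 0.055 m and y of corner0 in the frame of frame_centre between -0.044 and 0.044 m and x of corner1 in the frame of frame_centre between -0.055 and 0.055 m and y of corner1 in the frame of frame_centre between -0.044 and 0.044 m and x of corner2 in the frame of frame_centre between -0.055 and 0.055 m and y of corner2 in the frame of frame_centre between -0.044 and 0.044 m and x of corner3 in the frame of frame_centre between -0.055 and 0.055 m and y of corner3 in the frame of frame_centre between -0.044 and 0.044 m and contact force between the fingers and stamp above 4 N and contact force between stamp and board above 4 N), for 0.3 s.
At the end, for the whole second after the job is handed in: The stamp lies flat (within 0.08 rad) on the board, rubber down, at rest, all four corners of its rubber face inside the printed frame (110 x 88 mm), after having been tipped over, let go and then pressed with at least 4 N for 0.3 s (angle between stamp's own z axis and vertical below 0.08 rad and height (world z) of stamp below 0.012 m and x of corner0 in the frame of frame_centre between -0.055 and 0.055 m and y of corner0 in the frame of frame_centre between -0.044 and 0.044 m and x of corner1 in the frame of frame_centre between -0.055 and 0.055 m and y of corner1 in the frame of frame_centre between -0.044 and 0.044 m and x of corner2 in the frame of frame_centre between -0.055 and 0.055 m and y of corner2 in the frame of frame_centre between -0.044 and 0.044 m and x of corner3 in the frame of frame_centre between -0.055 and 0.055 m and y of corner3 in the frame of frame_centre between -0.044 and 0.044 m and linear speed of stamp below 0.02 m/s); the robot touches nothing.
It fails at once if the stamp is lifted, or falls the wrong way: the foot edge of its rubber face leaves the board by more than 12 mm (height (world z) of any of corner0, corner2 above 0.02 m).
It fails at once if a bystander is moved by more than 15 mm or tipped over (distance of any of ink_pad, handle_stamp, candle_jar, small_stamp from where it was at the start of the episode above 0.015 m or angle between any of ink_pad, handle_stamp, candle_jar, small_stamp's own z axis and vertical above 0.3 rad).
It also fails if it takes over 38 s, if anything falls off the work surface, if the arm or the gripper's body presses on something with over 40 N, if the wrist force passes 120 N, or if a joint passes its speed limit or range.

## Robot

A 6-joint arm with a two-finger parallel gripper is mounted at the origin on a cart in front of the work surface, level with it; the furniture and walls round the work are solid. World frame = base frame: x ahead of the robot, y to its left, z up, the work surface at z = 0. Lengths are in m, angles in rad, forces in N, time in s.
With the tool pointing down it reaches from about 0.35 to 0.775 m from the base axis. Payload 7.3 kg.
Tool frame: the origin (TCP) lies midway between the tips of the shut fingers; the grasp point (between the pads) lies 19 mm behind it (manip.tcp_to_grasp is the z of the grasp point in the tool frame, in m); z points along the fingers, y is the line along which they close (so a half turn about z gives the same grasp; the last joint's range is limited). The gripper opens to 92 mm and grips with 3 to 60 N. Pads are 19 mm wide; open, the fingers measure 130 mm over their backs; the gripper's body (75 mm by 190 mm) begins 47 mm behind the grasp point.
Start: joints at [1.155, 0.342, 1.524, -0, 1.275, -0.146], TCP at [0.14, 0.506, 0.206] pointing down, gripper open.
Joint ranges: [-2.53, 2.53], [-0.77, 2.02], [0.04, 2.7], [-1, 4.14], [0.28, 2.66], [-3.11, 3.11]. Speed limits (rad/s): [2.57, 2.57, 3.14, 3.14, 3.14, 3.14].

## Interface

Orientations are given as a 3x3 rotation matrix whose columns are the frame's x, y, z axes.
In Python, from workcell import manip, grab_frame, camera_info, ticket gives the robot as it stands. The module is installed in compiled form; this text tells all that it offers.
- The arm moves only by the tool send_rows, never from a script. Its argument "rows" is a list of rows, each an object of numbers: "tx", "ty", "tz": the shift along the tool's x, y, z in mm; "ax", "ay", "az": the turn, a rotation vector about the tool's x, y, z in degrees; "claw": the gripper's target within -1 to 1 (fully open at 1, half-way at 0, shut at -1). A call has 1 to 10 rows; each row is the pose to reach, as a shift and turn from the pose commanded when the call began, along the tool's axes at that moment; what a row does not reach only later rows make up. A row lasts 1/12 s, in which the tool goes at most 41.7 mm and 7.16 degrees, less where a joint would pass 70% of its speed; a pose out of reach is approached as far as the arm can. A call with a gripper value outside its range is refused whole. The fingers move at their own pace and stop on an object; "force" is the grip in N (left out, the last holds). Time passes only in rows, so rows that repeat a pose let the fingers close. It gives the time, the measured TCP pose, the force, the opening and the grip force at its end, in the units of the state.
- manip.sense(): the state, without advancing time (a new reading comes with each control period).
- grab_frame(name): name is "scene" or "top"; returns the picture (384x512x3 uint8, red, green, blue); there is no depth.
- camera_info(name): a dict with "fx", "fy", "cx", "cy" (pixels), "dist_coeffs" ([k1, k2, p1, p2, k3] as OpenCV has them; the pictures are not rectified), "cam_to_world" (4x4, takes a point from camera to world coordinates). Camera axes: x right, y down, z forward; pixel columns grow to the right and rows downward; lengths in m; the calibration is good to about 2 mm. A picture is of the moment at which its call begins. camera_info takes no time and is no camera call.
- ticket.close_job(): hands the job in; it is judged then, once.
The state is a dict: "t": time; "q": joint angles; "joint_vel": joint speeds; "joint_torque": joint torques, N m; "ee_pos": TCP position; "tcp_rot": TCP orientation; "ft_force": force on the tool from outside, world axes, zero at the start; "torque": the same for the moment, N m; "grip_width": finger opening in m; "grip_force": force on a finger pad.
Only numpy, scipy, OpenCV 4.12 (cv2) and the standard library are available. Lean on these libraries where they do the work, as an engineer would, in place of code of your own. Each camera call takes 0.05 s, during which the arm holds its last target. There are 200 camera calls.

## Working session

There is one attempt and no reset: what is moved stays moved. The work goes in short steps, Python scripts to look and compute and a tool call to move; the robot and the scene stay as the last step left them, time stands still between calls to the robot, and variables do not carry over. Pictures are saved under pics/ and viewed, at most 10 in all, crops included, and the job is handed in when it is done.

Besides the shell and the picture viewer there is one more tool, called after "Request:" by a JSON object that holds its "name" and its "arguments", one argument or row to a line. send_rows: Moves the arm, as the interface text tells. Its arguments: {"type":"object","properties":{"rows":{"type":"array","items":{"type":"object","properties":{"tx":{"type":"number"},"ty":{"type":"number"},"tz":{"type":"number"},"ax":{"type":"number"},"ay":{"type":"number"},"az":{"type":"number"},"claw":{"type":"number"}}}},"force":{"type":"number"}},"required":["rows"]}

```bash
mkdir -p pics; python3 - <<'E'
from workcell import manip, grab_frame, camera_info
import cv2, numpy as np
for n in ("scene","top"):
    f=grab_frame(n); cv2.imwrite(f"pics/{n}0.png",cv2.resize(f[:,:,::-1],(800,600),interpolation=cv2.INTER_CUBIC))
    c=camera_info(n); print(n,c["fx"],c["cx"],c["cy"],c["dist_coeffs"]); print(np.round(c["cam_to_world"],3))
s=manip.sense(); print(s["t"],s["ee_pos"],np.round(s["tcp_rot"],3))
E
```

```text
scene 475.5582378777765 254.19132348489103 192.1270660631498 [-0.15299354  0.          0.          0.          0.        ]
[[-0.847 -0.409  0.34   0.221]
 [-0.532  0.659 -0.532  0.612]
 [-0.006 -0.631 -0.776  0.905]
 [ 0.     0.     0.     1.   ]]
top 379.48895207339194 264.5035444253631 193.15238650989158 [-0.0433222  0.         0.         0.         0.       ]
[[-0.02  -0.979  0.201  0.406]
 [-1.     0.021 -0.     0.06 ]
 [-0.004 -0.201 -0.98   0.901]
 [ 0.     0.     0.     1.   ]]
0.1 [0.13975809 0.50566504 0.20544913] [[-0.964  0.267 -0.001]
 [ 0.267  0.964 -0.001]
 [ 0.    -0.001 -1.   ]]
```

View pics/scene0.png

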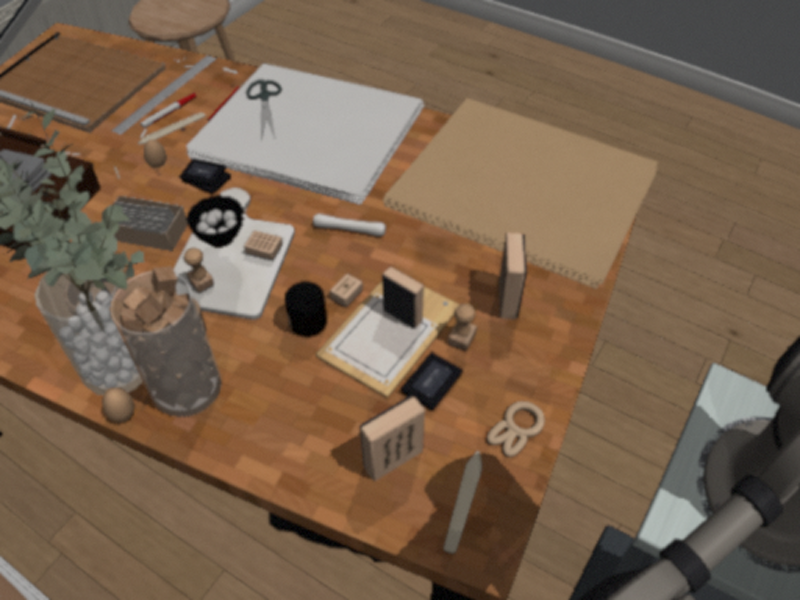

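View pics/top0.png

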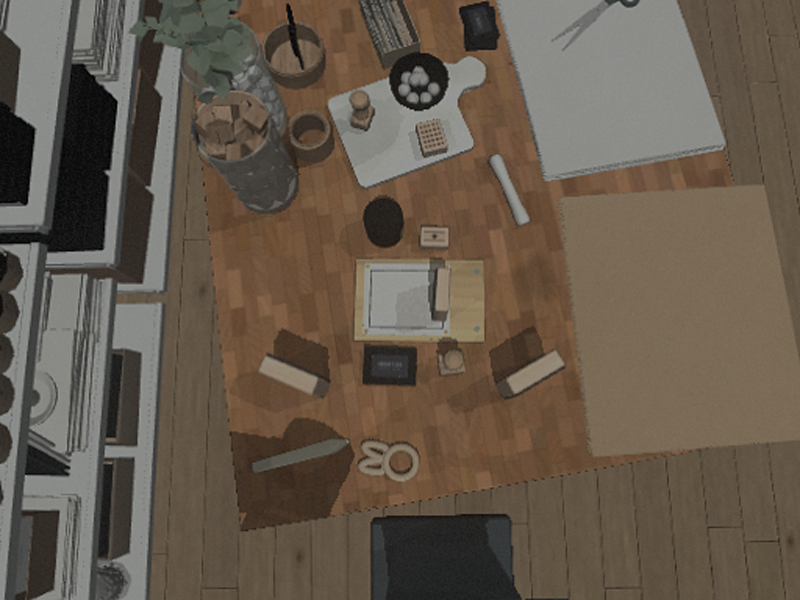

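The scene view shows the standing stamp at (403,297) of the 800x600 picture, on a board at about (390,335). In the top view the board's corners are about (355,260), (484,260), (485,340) and (355,342), with the stamp's top at (441,292). It falls to image left (world +y). Next come enlarged crops.

```bash
python3 - <<'E'
import cv2,numpy as np
from workcell import grab_frame
t=grab_frame("top"); s=grab_frame("scene"); np.save("top.npy",t); np.save("scene.npy",s)
cv2.imwrite("pics/topc.png",cv2.resize(np.clip(t[160:225,222:317,::-1]*1.6,0,255).astype(np.uint8),None,fx=8,fy=8,interpolation=cv2.INTER_CUBIC))
cv2.imwrite("pics/scenec.png",cv2.resize(s[168:253,200:300,::-1],None,fx=7,fy=7,interpolation=cv2.INTER_CUBIC))
E
```

```text
(no output)
```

View pics/topc.png

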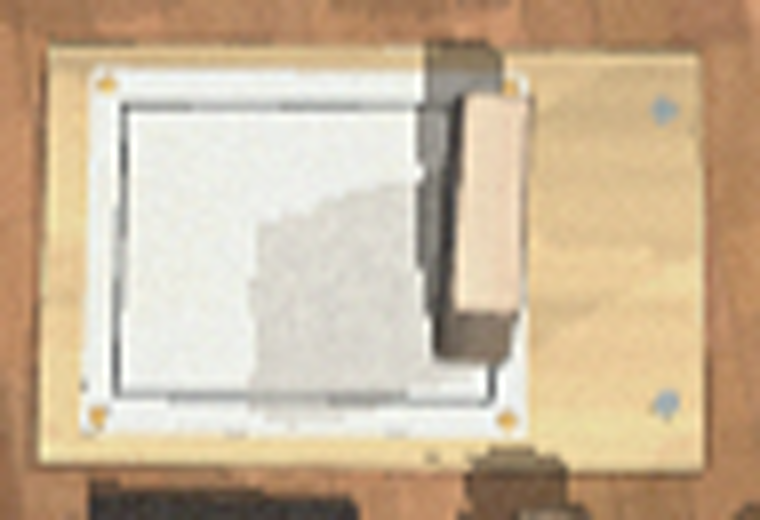

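View pics/scenec.png

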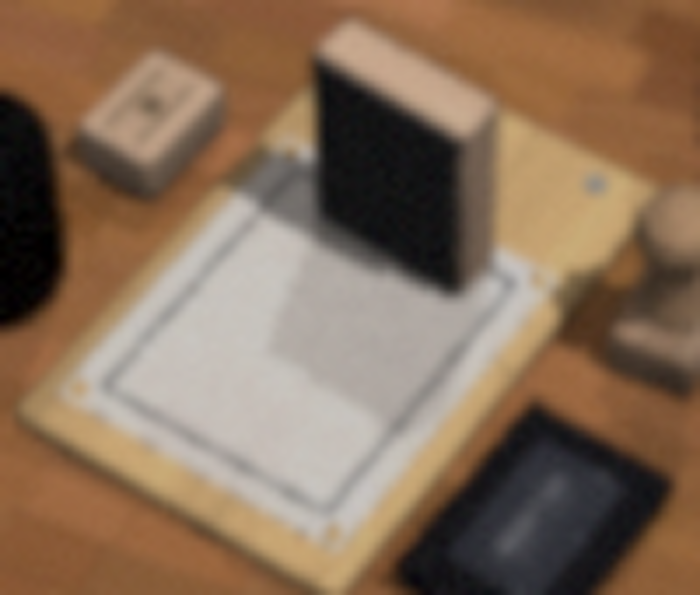

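The top crop shows stamp top corners at crop (462,95), (528,95), (517,313) and (455,308), board corners (48,45), (703,52), (706,470) and (40,465), and frame corners (123,105), (117,395) and (492,403). The scene crop shows the rubber foot edge from (322,218) to (460,292), and the rubber top edge from (318,55) to (460,138).

```bash
cat > h.py <<'E'
import numpy as np,cv2
from workcell import camera_info
def w(cam,uv,z):
    c=camera_info(cam);K=np.array([[c["fx"],0,c["cx"]],[0,c["fy"],c["cy"]],[0,0,1]]);T=np.array(c["cam_to_world"])
    p=cv2.undistortPoints(np.array(uv,float).reshape(-1,1,2),K,np.array(c["dist_coeffs"])).reshape(-1,2)
    d=np.c_[p,np.ones(len(p))]@T[:3,:3].T; return (T[:3,3]+d*((z-T[2,3])/d[:,2:]))*1000
E
python3 - <<'E'
from h import *
np.set_printoptions(precision=1,suppress=True)
tc=lambda a:(np.array(a)+.5)/8-.5+[222,160]
sc=lambda a:(np.array(a)+.5)/7-.5+[200,168]
def sh(n,P): print(n,P[:,:2].tolist() and np.round(P[:,:2],1).tolist(),'sides',np.linalg.norm(np.roll(P,-1,0)-P,axis=1))
b=w("top",tc([(48,45),(703,52),(706,470),(40,465)]),.008); sh("board",b); print(b.mean(0), "dirs",np.degrees(np.arctan2(*(b[0]-b[1])[1::-1])),np.degrees(np.arctan2(*(b[3]-b[2])[1::-1])))
sh("frame top",w("top",tc([(123,105),(117,395),(492,403)]),.008))
P=w("top",tc([(462,95),(528,95),(517,313),(455,308)]),.093); sh("stamp top",P);print(P.mean(0))
sh("frame sc",w("scene",sc([(105,386),(325,514),(516,285)]),.008))
sh("foot sc",w("scene",sc([(322,218),(460,292)]),.008))
P=w("scene",sc([(318,55),(460,138),(494,103),(352,20)]),.093);sh("top sc",P);print(P.mean(0))
sh("handle top sc",w("scene",sc([(680,210)]),.074)); sh("b sc",w("scene",sc([(22,412),(335,592),(655,190)]),.008))
E
```

```text
board [[660.9, 148.3], [654.4, -51.4], [526.2, -46.6], [531.8, 150.7]] sides [199.8 128.3 197.4 129.1]
[593.3  50.2   8. ] dirs 88.14086820730462 88.36928697785646
frame top [[641.5, 125.5], [552.3, 127.8], [547.6, 16.2]] sides [ 89.2 111.7 144.1]
stamp top [[619.9, 26.0], [619.5, 7.8], [558.6, 12.8], [560.4, 29.5]] sides [18.1 61.1 16.8 59.7]
[589.6  19.   93. ]
frame sc [[643.0, 122.8], [554.0, 126.6], [549.1, 14.9]] sides [ 89.1 111.8 143. ]
foot sc [[620.4, 25.3], [563.6, 27.4]] sides [56.8 56.8]
top sc [[620.1, 25.0], [562.9, 30.6], [561.2, 12.5], [618.9, 6.4]] sides [57.5 18.2 58.  18.6]
[590.8  18.6  93. ]
handle top sc [[495.8, 5.5]] sides [0.]
b sc [[660.2, 145.9], [535.4, 149.7], [529.3, -45.9]] sides [124.8 195.7 232.2]
```

Request:
{"name": "send_rows", "arguments": {
  "rows": [
    {"tx": -574, "ty": -387, "az": 78.5, "claw": -1},
    {"tx": -574, "ty": -387, "az": 78.5, "claw": -1},
    {"tx": -574, "ty": -387, "az": 78.5, "claw": -1},
    {"tx": -574, "ty": -387, "az": 78.5, "claw": -1},
    {"tx": -574, "ty": -387, "az": 78.5, "claw": -1},
    {"tx": -574, "ty": -387, "az": 78.5, "claw": -1},
    {"tx": -574, "ty": -387, "az": 78.5, "claw": -1},
    {"tx": -574, "ty": -387, "az": 78.5, "claw": -1},
    {"tx": -574, "ty": -387, "az": 78.5, "claw": -1},
    {"tx": -574, "ty": -387, "az": 78.5, "claw": -1}
  ]
}}

```text
invalid input
```

Request:
{"name": "send_rows", "arguments": {
  "rows": [
    {"tx": -574, "ty": -387, "tz": 0, "ax": 0, "ay": 0, "az": 78.5, "claw": -1},
    {"tx": -574, "ty": -387, "tz": 0, "ax": 0, "ay": 0, "az": 78.5, "claw": -1},
    {"tx": -574, "ty": -387, "tz": 0, "ax": 0, "ay": 0, "az": 78.5, "claw": -1},
    {"tx": -574, "ty": -387, "tz": 0, "ax": 0, "ay": 0, "az": 78.5, "claw": -1},
    {"tx": -574, "ty": -387, "tz": 0, "ax": 0, "ay": 0, "az": 78.5, "claw": -1},
    {"tx": -574, "ty": -387, "tz": 0, "ax": 0, "ay": 0, "az": 78.5, "claw": -1},
    {"tx": -574, "ty": -387, "tz": 0, "ax": 0, "ay": 0, "az": 78.5, "claw": -1},
    {"tx": -574, "ty": -387, "tz": 0, "ax": 0, "ay": 0, "az": 78.5, "claw": -1},
    {"tx": -574, "ty": -387, "tz": 0, "ax": 0, "ay": 0, "az": 78.5, "claw": -1},
    {"tx": -574, "ty": -387, "tz": 0, "ax": 0, "ay": 0, "az": 78.5, "claw": -1}
  ],
  "force": 20
}}

```text
t: 1.03
ee_pos: [0.4117, 0.1876, 0.2061]
tcp_rot: [[-0.045, 0.999, 0.0], [0.999, 0.045, 0.0], [0.0, 0.0, -1.0]]
ft_force: [1.1, 2.2, -0.4]
grip_width: 0.0299
grip_force: 0.0
```

Request:
{"name": "send_rows", "arguments": {
  "rows": [
    {"tx": -216, "ty": 170, "tz": 0, "ax": 0, "ay": 0, "az": 6, "claw": -1},
    {"tx": -216, "ty": 170, "tz": 0, "ax": 0, "ay": 0, "az": 6, "claw": -1},
    {"tx": -216, "ty": 170, "tz": 0, "ax": 0, "ay": 0, "az": 6, "claw": -1},
    {"tx": -216, "ty": 170, "tz": 0, "ax": 0, "ay": 0, "az": 6, "claw": -1},
    {"tx": -216, "ty": 170, "tz": 0, "ax": 0, "ay": 0, "az": 6, "claw": -1},
    {"tx": -216, "ty": 170, "tz": 0, "ax": 0, "ay": 0, "az": 6, "claw": -1},
    {"tx": -216, "ty": 170, "tz": 0, "ax": 0, "ay": 0, "az": 6, "claw": -1},
    {"tx": -216, "ty": 170, "tz": 0, "ax": 0, "ay": 0, "az": 6, "claw": -1},
    {"tx": -216, "ty": 170, "tz": 0, "ax": 0, "ay": 0, "az": 6, "claw": -1}
  ]
}}

```text
t: 1.78
ee_pos: [0.5916, -0.0186, 0.205]
tcp_rot: [[0.056, 0.998, -0.002], [0.998, -0.056, 0.001], [0.0, -0.002, -1.0]]
ft_force: [-0.2, 0.5, 0.6]
grip_width: 0.0002
grip_force: 0.0
```

Request:
{"name": "send_rows", "arguments": {
  "rows": [
    {"tx": -4, "ty": -3, "tz": 40},
    {"tx": -4, "ty": -3, "tz": 80},
    {"tx": -4, "ty": -3, "tz": 105},
    {"tx": -4, "ty": -3, "tz": 124},
    {"tx": -4, "ty": -3, "tz": 124},
    {"tx": -4, "ty": -3, "tz": 124}
  ]
}}

```text
invalid input
```

```bash
python3 - <<'E'
import cv2,numpy as np
from workcell import grab_frame
t=grab_frame("top"); s=grab_frame("scene")
a=cv2.resize(t[150:235,222:322,::-1],(400,340),interpolation=cv2.INTER_CUBIC);b=cv2.resize(s[158:243,200:300,::-1],(400,340),interpolation=cv2.INTER_CUBIC)
cv2.imwrite("pics/c1.png",np.hstack([a,b]))
E
```

```text
(no output)
```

View pics/c1.png

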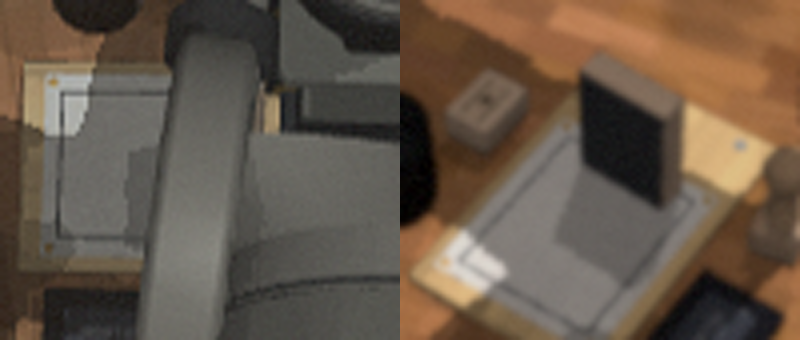

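The short-keyed move was refused, so rows need every key. The picture shows the arm covering the top view, and the stamp still standing untouched in the scene view at crop (630,130).

Request:
{"name": "send_rows", "arguments": {
  "rows": [
    {"tx": -4, "ty": -3, "tz": 40, "ax": 0, "ay": 0, "az": 0, "claw": -1},
    {"tx": -4, "ty": -3, "tz": 80, "ax": 0, "ay": 0, "az": 0, "claw": -1},
    {"tx": -4, "ty": -3, "tz": 105, "ax": 0, "ay": 0, "az": 0, "claw": -1},
    {"tx": -4, "ty": -3, "tz": 124, "ax": 0, "ay": 0, "az": 0, "claw": -1},
    {"tx": -4, "ty": -3, "tz": 124, "ax": 0, "ay": 0, "az": 0, "claw": -1},
    {"tx": -4, "ty": -3, "tz": 124, "ax": 0, "ay": 0, "az": 0, "claw": -1}
  ]
}}

```text
t: 2.38
ee_pos: [0.5876, -0.0201, 0.0821]
tcp_rot: [[0.052, 0.999, -0.001], [0.999, -0.052, 0.0], [0.0, -0.002, -1.0]]
ft_force: [0.1, 0.2, 0.0]
grip_width: 0.0003
grip_force: 0.0
```

Request:
{"name": "send_rows", "arguments": {
  "rows": [
    {"tx": 4, "ty": 0, "tz": 0, "ax": 0, "ay": 0, "az": 0, "claw": -1},
    {"tx": 8, "ty": 0, "tz": 0, "ax": 0, "ay": 0, "az": 0, "claw": -1},
    {"tx": 12, "ty": 0, "tz": 0, "ax": 0, "ay": 0, "az": 0, "claw": -1},
    {"tx": 14, "ty": 0, "tz": 0, "ax": 0, "ay": 0, "az": 0, "claw": -1},
    {"tx": 16, "ty": 0, "tz": 0, "ax": 0, "ay": 0, "az": 0, "claw": -1},
    {"tx": 18, "ty": 0, "tz": 0, "ax": 0, "ay": 0, "az": 0, "claw": -1},
    {"tx": 20, "ty": 0, "tz": 0, "ax": 0, "ay": 0, "az": 0, "claw": -1},
    {"tx": 22, "ty": 0, "tz": 0, "ax": 0, "ay": 0, "az": 0, "claw": -1},
    {"tx": 24, "ty": 0, "tz": 0, "ax": 0, "ay": 0, "az": 0, "claw": -1},
    {"tx": 26, "ty": 0, "tz": 0, "ax": 0, "ay": 0, "az": 0, "claw": -1}
  ]
}}

```text
t: 3.22
ee_pos: [0.5898, 0.0047, 0.082]
tcp_rot: [[0.054, 0.999, -0.0], [0.999, -0.054, 0.0], [0.0, -0.0, -1.0]]
ft_force: [-0.4, 1.1, -0.6]
grip_width: 0.0001
grip_force: 0.0
```

```bash
python3 - <<'E'
import cv2,numpy as np
from workcell import grab_frame
s=grab_frame("scene")
cv2.imwrite("pics/c2.png",cv2.resize(s[158:243,200:300,::-1],(700,595),interpolation=cv2.INTER_CUBIC))
E
```

```text
(no output)
```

View pics/c2.png

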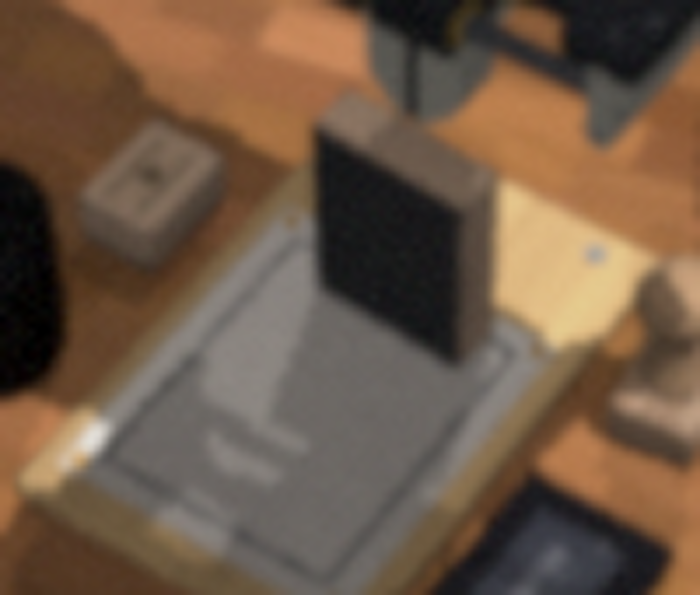

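The fingers (415,80) are right behind the middle of the stamp's top edge (350–490,100–200), and the stamp still stands in its first place. Pushing on slowly.

Request:
{"name": "send_rows", "arguments": {
  "rows": [
    {"tx": 2, "ty": 0, "tz": 0, "ax": 0, "ay": 0, "az": 0, "claw": -1},
    {"tx": 4, "ty": 0, "tz": 0, "ax": 0, "ay": 0, "az": 0, "claw": -1},
    {"tx": 6, "ty": 0, "tz": 0, "ax": 0, "ay": 0, "az": 0, "claw": -1},
    {"tx": 8, "ty": 0, "tz": 0, "ax": 0, "ay": 0, "az": 0, "claw": -1},
    {"tx": 10, "ty": 0, "tz": 0, "ax": 0, "ay": 0, "az": 0, "claw": -1},
    {"tx": 12, "ty": 0, "tz": 0, "ax": 0, "ay": 0, "az": 0, "claw": -1},
    {"tx": 14, "ty": 0, "tz": 0, "ax": 0, "ay": 0, "az": 0, "claw": -1},
    {"tx": 16, "ty": 0, "tz": 0, "ax": 0, "ay": 0, "az": 0, "claw": -1},
    {"tx": 18, "ty": 0, "tz": 0, "ax": 0, "ay": 0, "az": 0, "claw": -1},
    {"tx": 20, "ty": 0, "tz": 0, "ax": 0, "ay": 0, "az": 0, "claw": -1}
  ]
}}

```text
t: 4.1
ee_pos: [0.5909, 0.0247, 0.082]
tcp_rot: [[0.054, 0.999, 0.0], [0.999, -0.054, 0.0], [0.0, 0.0, -1.0]]
ft_force: [-0.5, -0.5, 0.3]
grip_width: 0.0004
grip_force: 0.0
```

```bash
python3 - <<'E'
import cv2,numpy as np
from workcell import grab_frame
s=grab_frame("scene")
cv2.imwrite("pics/c3.png",cv2.resize(s[158:243,200:300,::-1],(700,595),interpolation=cv2.INTER_CUBIC))
E
```

```text
(no output)
```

View pics/c3.png

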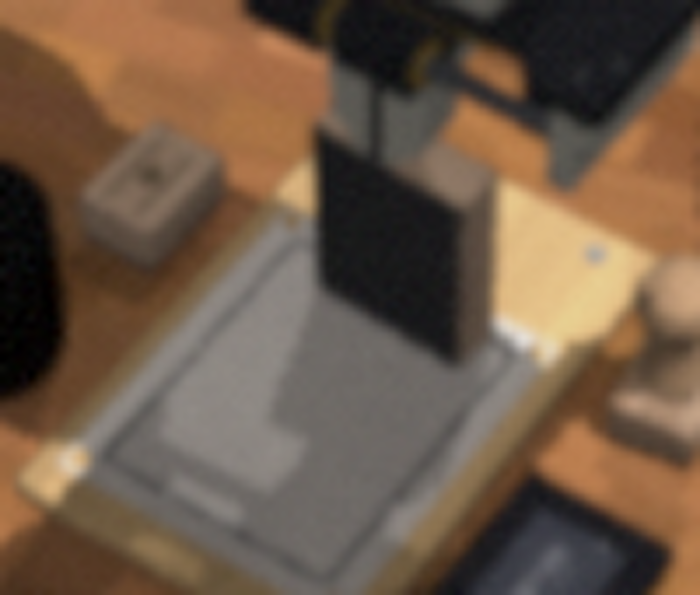

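The fingers now cover part of the stamp's top face (tip at about crop (385,160)) while the stamp has not moved. They seem to be passing above it, so I'll check the heights.

```bash
python3 - <<'E'
from h import *
from workcell import manip
np.set_printoptions(precision=1,suppress=True)
s=manip.sense();print(s["ee_pos"],s["ft_force"],s["joint_torque"])
sc=lambda a:(np.array(a)+.5)/7-.5+[200,158]
c=camera_info("scene");K=np.array([[c["fx"],0,c["cx"]],[0,c["fy"],c["cy"]],[0,0,1]]);T=np.linalg.inv(np.array(c["cam_to_world"]))
for P in ([s["ee_pos"]+np.array(d) for d in ([0,0,0],[0,.0095,0],[.02,.0095,0],[-.02,.0095,0],[0,.0095,.015])]+[np.array([.5905,.027,.093]),np.array([.5905,.027,.008])]):
    p=cv2.projectPoints(np.array([P]),cv2.Rodrigues(T[:3,:3])[0],T[:3,3],K,np.array(c["dist_coeffs"]))[0].ravel()
    print(P*1000,(p-[200,158]+.5)*7-.5)
E
```

```text
[0.6 0.  0.1] [ 0.2  0.  -0. ] [ -0.7 -52.  -21.6  -0.1   0.   -0. ]
[590.9  25.1  82. ] [394.6 183.3]
[590.9  34.6  82. ] [378.9 202.5]
[610.9  34.6  82. ] [326.6 177.5]
[570.9  34.6  82. ] [431.9 227.9]
[590.9  34.6  97. ] [378.6 172.3]
[590.5  27.   93. ] [392.3 165.6]
[590.5  27.    8. ] [393.2 327.8]
```

The visible tip fits a real height of about 95 mm or more rather than the reported 82, so the fingers are just clearing the stamp. I'll back off, go 20 mm lower and push again.

Request:
{"name": "send_rows", "arguments": {
  "rows": [
    {"tx": -8, "ty": 0, "tz": 0, "ax": 0, "ay": 0, "az": 0, "claw": -1},
    {"tx": -16, "ty": 0, "tz": 0, "ax": 0, "ay": 0, "az": 0, "claw": -1},
    {"tx": -26, "ty": 0, "tz": 0, "ax": 0, "ay": 0, "az": 0, "claw": -1},
    {"tx": -36, "ty": 0, "tz": 0, "ax": 0, "ay": 0, "az": 0, "claw": -1},
    {"tx": -45, "ty": 0, "tz": 0, "ax": 0, "ay": 0, "az": 0, "claw": -1},
    {"tx": -45, "ty": 0, "tz": 0, "ax": 0, "ay": 0, "az": 0, "claw": -1},
    {"tx": -45, "ty": 0, "tz": 10, "ax": 0, "ay": 0, "az": 0, "claw": -1},
    {"tx": -45, "ty": 0, "tz": 20, "ax": 0, "ay": 0, "az": 0, "claw": -1},
    {"tx": -45, "ty": 0, "tz": 20, "ax": 0, "ay": 0, "az": 0, "claw": -1}
  ]
}}

```text
t: 4.9
ee_pos: [0.5867, -0.0199, 0.0592]
tcp_rot: [[0.053, 0.999, -0.004], [0.999, -0.053, 0.001], [0.001, -0.004, -1.0]]
ft_force: [-1.0, 0.7, -0.5]
grip_width: 0.0005
grip_force: 0.0
```

Request:
{"name": "send_rows", "arguments": {
  "rows": [
    {"tx": 4, "ty": 0, "tz": 0, "ax": 0, "ay": 0, "az": 0, "claw": -1},
    {"tx": 8, "ty": 0, "tz": 0, "ax": 0, "ay": 0, "az": 0, "claw": -1},
    {"tx": 11, "ty": 0, "tz": 0, "ax": 0, "ay": 0, "az": 0, "claw": -1},
    {"tx": 13, "ty": 0, "tz": 0, "ax": 0, "ay": 0, "az": 0, "claw": -1},
    {"tx": 15, "ty": 0, "tz": 0, "ax": 0, "ay": 0, "az": 0, "claw": -1},
    {"tx": 17, "ty": 0, "tz": 0, "ax": 0, "ay": 0, "az": 0, "claw": -1},
    {"tx": 19, "ty": 0, "tz": 0, "ax": 0, "ay": 0, "az": 0, "claw": -1},
    {"tx": 21, "ty": 0, "tz": 0, "ax": 0, "ay": 0, "az": 0, "claw": -1},
    {"tx": 23, "ty": 0, "tz": 0, "ax": 0, "ay": 0, "az": 0, "claw": -1},
    {"tx": 25, "ty": 0, "tz": 0, "ax": 0, "ay": 0, "az": 0, "claw": -1}
  ]
}}

```text
t: 5.73
ee_pos: [0.5898, 0.0047, 0.0621]
tcp_rot: [[0.054, 0.999, 0.0], [0.999, -0.054, 0.0], [0.0, 0.0, -1.0]]
ft_force: [0.6, -0.4, 1.0]
grip_width: 0.0004
grip_force: 0.0
```

```bash
python3 - <<'E'
import cv2,numpy as np
from workcell import grab_frame
s=grab_frame("scene")
cv2.imwrite("pics/c4.png",cv2.resize(s[158:243,200:300,::-1],(700,595),interpolation=cv2.INTER_CUBIC))
E
```

```text
(no output)
```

View pics/c4.png

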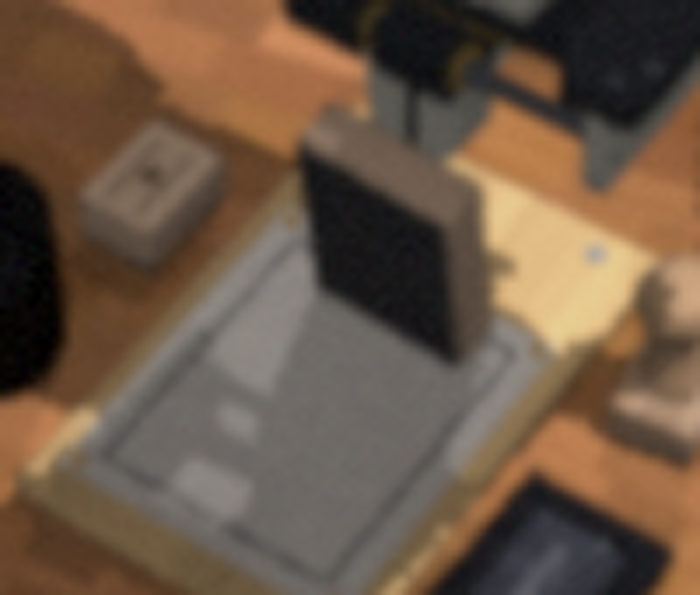

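The stamp is now tilting forward: its top rubber edge moved to (302,150)–(445,230) and its foot stayed at (320,290)–(455,362). Pushing on.

Request:
{"name": "send_rows", "arguments": {
  "rows": [
    {"tx": 2, "ty": 0, "tz": 0, "ax": 0, "ay": 0, "az": 0, "claw": -1},
    {"tx": 4, "ty": 0, "tz": 0, "ax": 0, "ay": 0, "az": 0, "claw": -1},
    {"tx": 6, "ty": 0, "tz": 0, "ax": 0, "ay": 0, "az": 0, "claw": -1},
    {"tx": 8, "ty": 0, "tz": 0, "ax": 0, "ay": 0, "az": 0, "claw": -1},
    {"tx": 10, "ty": 0, "tz": 0, "ax": 0, "ay": 0, "az": 0, "claw": -1},
    {"tx": 12, "ty": 0, "tz": 0, "ax": 0, "ay": 0, "az": 0, "claw": -1},
    {"tx": 14, "ty": 0, "tz": 0, "ax": 0, "ay": 0, "az": 0, "claw": -1},
    {"tx": 16, "ty": 0, "tz": 0, "ax": 0, "ay": 0, "az": 0, "claw": -1},
    {"tx": 16, "ty": 0, "tz": 0, "ax": 0, "ay": 0, "az": 0, "claw": -1},
    {"tx": 16, "ty": 0, "tz": 0, "ax": 0, "ay": 0, "az": 0, "claw": -1}
  ]
}}

```text
t: 6.62
ee_pos: [0.5907, 0.0206, 0.062]
tcp_rot: [[0.053, 0.999, 0.0], [0.999, -0.053, 0.0], [0.0, 0.0, -1.0]]
ft_force: [-0.3, 0.3, 0.1]
grip_width: 0.0005
grip_force: 0.0
```

```bash
python3 - <<'E'
import cv2,numpy as np
from workcell import grab_frame
s=grab_frame("scene"); np.save("s5.npy",s)
cv2.imwrite("pics/c5.png",cv2.resize(s[158:243,200:300,::-1],(700,595),interpolation=cv2.INTER_CUBIC))
E
```

```text
(no output)
```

View pics/c5.png

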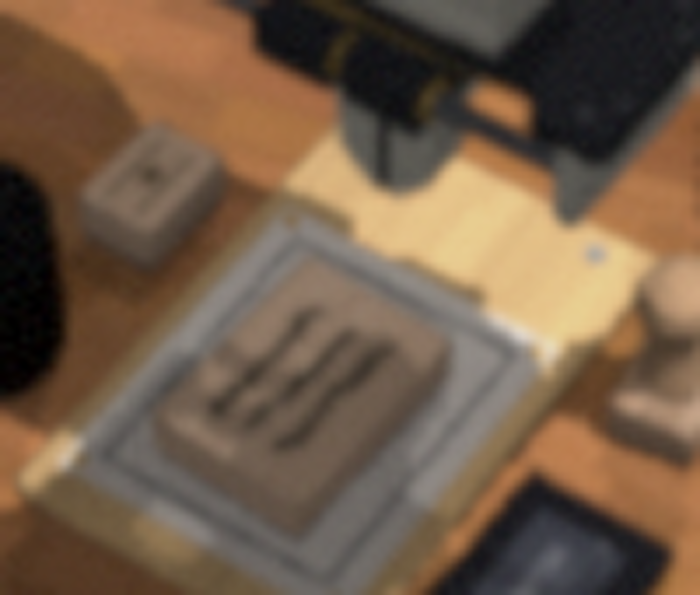

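The stamp lies rubber down inside the frame, back corners about (325,258), (452,345), (290,515) and (158,415). The fingers are clear, with their tip at (397,188). Next I work out the press point.

```bash
python3 - <<'E'
from h import *
np.set_printoptions(precision=1,suppress=True)
sc=lambda a:(np.array(a)+.5)/7-.5+[200,158]
P=w("scene",sc([(325,258),(452,345),(290,515),(158,415)]),.030);print(P,P.mean(0))
for z in (.062,.072,.077,.082): print(z,w("scene",sc([(397,188),(383,185)]),z))
E
```

```text
[[616.7  28.3  30. ]
 [561.1  37.2  30. ]
 [569.4 122.4  30. ]
 [627.4 112.2  30. ]] [593.7  75.   30. ]
0.062 [[598.1  12.1  62. ]
 [602.8  13.4  62. ]]
0.072 [[593.7  19.2  72. ]
 [598.2  20.5  72. ]]
0.077 [[591.4  22.7  77. ]
 [596.   24.1  77. ]]
0.082 [[589.2  26.3  82. ]
 [593.7  27.6  82. ]]
```

Request:
{"name": "send_rows", "arguments": {
  "rows": [
    {"tx": 15, "ty": 0, "tz": -10, "ax": 0, "ay": 0, "az": 0, "claw": -1},
    {"tx": 35, "ty": 0, "tz": -10, "ax": 0, "ay": 0, "az": 0, "claw": -1},
    {"tx": 54, "ty": 0, "tz": 0, "ax": 0, "ay": 0, "az": 0, "claw": -1},
    {"tx": 54, "ty": 0, "tz": 10, "ax": 0, "ay": 0, "az": 0, "claw": -1},
    {"tx": 54, "ty": 0, "tz": 20, "ax": 0, "ay": 0, "az": 0, "claw": -1},
    {"tx": 54, "ty": 0, "tz": 26, "ax": 0, "ay": 0, "az": 0, "claw": -1},
    {"tx": 54, "ty": 0, "tz": 28, "ax": 0, "ay": 0, "az": 0, "claw": -1},
    {"tx": 54, "ty": 0, "tz": 29, "ax": 0, "ay": 0, "az": 0, "claw": -1},
    {"tx": 54, "ty": 0, "tz": 29, "ax": 0, "ay": 0, "az": 0, "claw": -1}
  ]
}}

```text
t: 7.42
ee_pos: [0.5936, 0.0737, 0.0329]
tcp_rot: [[0.055, 0.999, -0.0], [0.999, -0.055, -0.0], [-0.0, -0.0, -1.0]]
ft_force: [-0.2, 0.9, 0.1]
grip_width: 0.0003
grip_force: 0.0
```

Request:
{"name": "send_rows", "arguments": {
  "rows": [
    {"tx": 0, "ty": 0, "tz": 1, "ax": 0, "ay": 0, "az": 0, "claw": -1},
    {"tx": 0, "ty": 0, "tz": 2, "ax": 0, "ay": 0, "az": 0, "claw": -1},
    {"tx": 0, "ty": 0, "tz": 2, "ax": 0, "ay": 0, "az": 0, "claw": -1}
  ]
}}

```text
t: 7.67
ee_pos: [0.5937, 0.0742, 0.0312]
tcp_rot: [[0.054, 0.999, 0.0], [0.999, -0.054, 0.0], [0.0, 0.0, -1.0]]
ft_force: [-0.8, 0.8, -0.5]
grip_width: 0.0006
grip_force: 0.0
```

Request:
{"name": "send_rows", "arguments": {
  "rows": [
    {"tx": 0, "ty": 0, "tz": 1, "ax": 0, "ay": 0, "az": 0, "claw": -1},
    {"tx": 0, "ty": 0, "tz": 2, "ax": 0, "ay": 0, "az": 0, "claw": -1},
    {"tx": 0, "ty": 0, "tz": 2, "ax": 0, "ay": 0, "az": 0, "claw": -1}
  ]
}}

```text
t: 7.92
ee_pos: [0.5935, 0.0745, 0.0289]
tcp_rot: [[0.054, 0.999, -0.0], [0.999, -0.054, 0.0], [0.0, -0.0, -1.0]]
ft_force: [-0.0, 0.3, -0.5]
grip_width: 0.0004
grip_force: 0.0
```

Request:
{"name": "send_rows", "arguments": {
  "rows": [
    {"tx": 0, "ty": 0, "tz": 1, "ax": 0, "ay": 0, "az": 0, "claw": -1},
    {"tx": 0, "ty": 0, "tz": 2, "ax": 0, "ay": 0, "az": 0, "claw": -1},
    {"tx": 0, "ty": 0, "tz": 3, "ax": 0, "ay": 0, "az": 0, "claw": -1},
    {"tx": 0, "ty": 0, "tz": 4, "ax": 0, "ay": 0, "az": 0, "claw": -1},
    {"tx": 0, "ty": 0, "tz": 4, "ax": 0, "ay": 0, "az": 0, "claw": -1}
  ]
}}

```text
t: 8.33
ee_pos: [0.5934, 0.0745, 0.0248]
tcp_rot: [[0.054, 0.999, -0.0], [0.999, -0.054, 0.0], [0.0, -0.0, -1.0]]
ft_force: [0.9, -0.4, 0.2]
grip_width: 0.0003
grip_force: 0.0
```

Request:
{"name": "send_rows", "arguments": {
  "rows": [
    {"tx": 0, "ty": 0, "tz": 1, "ax": 0, "ay": 0, "az": 0, "claw": -1},
    {"tx": 0, "ty": 0, "tz": 2, "ax": 0, "ay": 0, "az": 0, "claw": -1},
    {"tx": 0, "ty": 0, "tz": 2, "ax": 0, "ay": 0, "az": 0, "claw": -1}
  ]
}}

```text
t: 8.58
ee_pos: [0.5934, 0.0745, 0.0228]
tcp_rot: [[0.054, 0.999, -0.0], [0.999, -0.054, 0.0], [0.0, -0.0, -1.0]]
ft_force: [0.7, 0.0, -0.4]
grip_width: 0.0004
grip_force: 0.0
```

Request:
{"name": "send_rows", "arguments": {
  "rows": [
    {"tx": 0, "ty": 0, "tz": 1, "ax": 0, "ay": 0, "az": 0, "claw": -1},
    {"tx": 0, "ty": 0, "tz": 2, "ax": 0, "ay": 0, "az": 0, "claw": -1},
    {"tx": 0, "ty": 0, "tz": 2, "ax": 0, "ay": 0, "az": 0, "claw": -1}
  ]
}}

```text
t: 8.83
ee_pos: [0.5934, 0.0744, 0.0208]
tcp_rot: [[0.054, 0.999, -0.0], [0.999, -0.054, 0.0], [0.0, -0.0, -1.0]]
ft_force: [-0.1, 0.8, 0.3]
grip_width: 0.0002
grip_force: 0.0
```

Request:
{"name": "send_rows", "arguments": {
  "rows": [
    {"tx": 0, "ty": 0, "tz": 1, "ax": 0, "ay": 0, "az": 0, "claw": -1},
    {"tx": 0, "ty": 0, "tz": 1, "ax": 0, "ay": 0, "az": 0, "claw": -1}
  ]
}}

```text
t: 9.0
ee_pos: [0.5935, 0.0744, 0.0199]
tcp_rot: [[0.054, 0.999, -0.0], [0.999, -0.054, 0.0], [0.0, -0.0, -1.0]]
ft_force: [0.5, -0.6, -0.1]
grip_width: 0.0002
grip_force: 0.0
```

Request:
{"name": "send_rows", "arguments": {
  "rows": [
    {"tx": 0, "ty": 0, "tz": 1, "ax": 0, "ay": 0, "az": 0, "claw": -1},
    {"tx": 0, "ty": 0, "tz": 1, "ax": 0, "ay": 0, "az": 0, "claw": -1}
  ]
}}

```text
t: 9.17
ee_pos: [0.5935, 0.0744, 0.0189]
tcp_rot: [[0.054, 0.999, -0.0], [0.999, -0.054, 0.0], [0.0, -0.0, -1.0]]
ft_force: [-1.0, 0.8, -0.4]
grip_width: 0.0008
grip_force: 0.0
```

Request:
{"name": "send_rows", "arguments": {
  "rows": [
    {"tx": 0, "ty": 0, "tz": 1, "ax": 0, "ay": 0, "az": 0, "claw": -1},
    {"tx": 0, "ty": 0, "tz": 1, "ax": 0, "ay": 0, "az": 0, "claw": -1}
  ]
}}

```text
t: 9.33
ee_pos: [0.5934, 0.0744, 0.0178]
tcp_rot: [[0.054, 0.999, -0.0], [0.999, -0.054, 0.0], [0.0, -0.0, -1.0]]
ft_force: [0.4, -0.1, -0.3]
grip_width: 0.0008
grip_force: 0.0
```

Request:
{"name": "send_rows", "arguments": {
  "rows": [
    {"tx": 0, "ty": 0, "tz": 1, "ax": 0, "ay": 0, "az": 0, "claw": -1},
    {"tx": 0, "ty": 0, "tz": 1, "ax": 0, "ay": 0, "az": 0, "claw": -1}
  ]
}}

```text
t: 9.5
ee_pos: [0.5935, 0.0744, 0.0168]
tcp_rot: [[0.054, 0.999, -0.0], [0.999, -0.054, 0.0], [0.0, -0.0, -1.0]]
ft_force: [0.2, 0.2, -0.5]
grip_width: 0.0003
grip_force: 0.0
```

Request:
{"name": "send_rows", "arguments": {
  "rows": [
    {"tx": 0, "ty": 0, "tz": 1, "ax": 0, "ay": 0, "az": 0, "claw": -1},
    {"tx": 0, "ty": 0, "tz": 1, "ax": 0, "ay": 0, "az": 0, "claw": -1}
  ]
}}

```text
t: 9.67
ee_pos: [0.5935, 0.0744, 0.0159]
tcp_rot: [[0.054, 0.999, -0.0], [0.999, -0.054, 0.0], [0.0, -0.0, -1.0]]
ft_force: [-0.4, -0.2, -1.1]
grip_width: 0.0004
grip_force: 0.0
```

Request:
{"name": "send_rows", "arguments": {
  "rows": [
    {"tx": 0, "ty": 0, "tz": 1, "ax": 0, "ay": 0, "az": 0, "claw": -1},
    {"tx": 0, "ty": 0, "tz": 1, "ax": 0, "ay": 0, "az": 0, "claw": -1}
  ]
}}

```text
t: 9.83
ee_pos: [0.5935, 0.0745, 0.0148]
tcp_rot: [[0.054, 0.999, -0.0], [0.999, -0.054, 0.0], [0.0, -0.0, -1.0]]
ft_force: [1.0, 0.2, -0.5]
grip_width: 0.0003
grip_force: 0.0
```

Request:
{"name": "send_rows", "arguments": {
  "rows": [
    {"tx": 0, "ty": 0, "tz": 0.5, "ax": 0, "ay": 0, "az": 0, "claw": -1},
    {"tx": 0, "ty": 0, "tz": 0.5, "ax": 0, "ay": 0, "az": 0, "claw": -1}
  ]
}}

```text
t: 10.0
ee_pos: [0.5935, 0.0744, 0.0144]
tcp_rot: [[0.054, 0.999, -0.0], [0.999, -0.054, 0.0], [0.0, -0.0, -1.0]]
ft_force: [0.6, -1.4, -0.2]
grip_width: 0.0004
grip_force: 0.0
```

Request:
{"name": "send_rows", "arguments": {
  "rows": [
    {"tx": 0, "ty": 0, "tz": 1, "ax": 0, "ay": 0, "az": 0, "claw": -1},
    {"tx": 0, "ty": 0, "tz": 1, "ax": 0, "ay": 0, "az": 0, "claw": -1}
  ]
}}

```text
t: 10.17
ee_pos: [0.5934, 0.0744, 0.0134]
tcp_rot: [[0.054, 0.999, -0.0], [0.999, -0.054, 0.0], [0.0, -0.0, -1.0]]
ft_force: [0.4, -0.0, 0.4]
grip_width: 0.0003
grip_force: 0.0
```

Request:
{"name": "send_rows", "arguments": {
  "rows": [
    {"tx": 0, "ty": 0, "tz": 1, "ax": 0, "ay": 0, "az": 0, "claw": -1},
    {"tx": 0, "ty": 0, "tz": 1, "ax": 0, "ay": 0, "az": 0, "claw": -1}
  ]
}}

```text
t: 10.33
ee_pos: [0.5935, 0.0744, 0.0124]
tcp_rot: [[0.054, 0.999, -0.0], [0.999, -0.054, 0.0], [0.0, -0.0, -1.0]]
ft_force: [-0.3, 0.1, -0.2]
grip_width: 0.0004
grip_force: 0.0
```

```bash
python3 - <<'E'
import cv2,numpy as np
from workcell import grab_frame,manip
s=grab_frame("scene"); print(manip.sense()["joint_torque"])
cv2.imwrite("pics/c6.png",cv2.resize(s[158:243,200:300,::-1],(700,595),interpolation=cv2.INTER_CUBIC))
E
```

```text
[-4.02476988e-03 -5.41895163e+01 -1.92439252e+01  6.65063015e-02
  1.88165414e-02  7.44977115e-05]
```

View pics/c6.png

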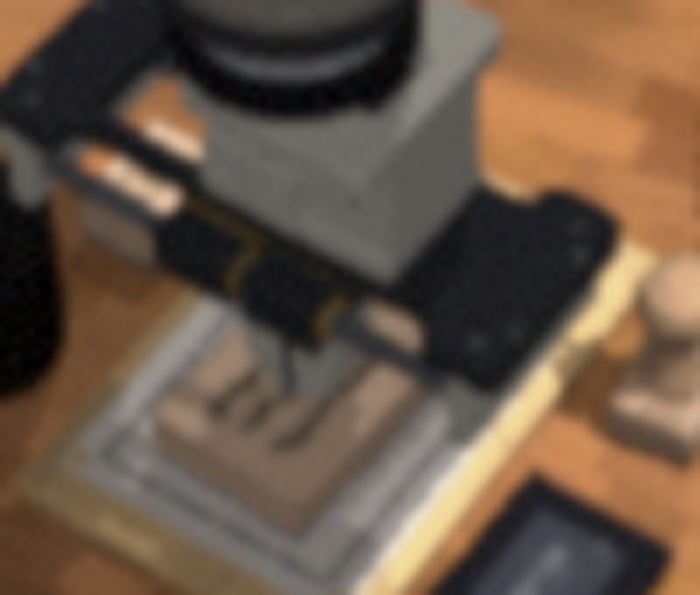

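The fingers are over the middle of the stamp's back, tip at about (300,395), with the gripper's outer parts at (25,190) near the jar and at (465,425). I'll check the remaining gap and the jar clearance.

```bash
python3 - <<'E'
from h import *
np.set_printoptions(precision=1,suppress=True)
sc=lambda a:(np.array(a)+.5)/7-.5+[200,158]
for z in (.02,.026,.03,.034,.04): print(z,w("scene",sc([(300,397),(285,392)]),z).ravel())
f=lambda a:(np.array(a)+.5)/1.5625-.5
print("jar top",w("top",f([(383,218)]),.066),w("scene",f([(306,294)]),.066))
for z in (.06,.08,.1): print("leg",z,w("scene",sc([(25,195),(465,430)]),z).ravel())
E
```

```text
0.02 [596.4  75.6  20.  601.7  76.5  20. ]
0.026 [593.8  79.2  26.  599.1  80.1  26. ]
0.03 [592.1  81.6  30.  597.4  82.5  30. ]
0.034 [590.4  84.   34.  595.7  84.9  34. ]
0.04 [587.9  87.7  40.  593.1  88.6  40. ]
jar top [[705.6 102.2  66. ]] [[709.   97.4  66. ]]
leg 0.06 [702.3  78.3  60.  528.6  83.3  60. ]
leg 0.08 [690.9  90.9  80.  521.3  95.8  80. ]
leg 0.1 [679.5 103.6 100.  514.  108.3 100. ]
```

Request:
{"name": "send_rows", "arguments": {
  "rows": [
    {"tx": 0, "ty": 0, "tz": 1, "ax": 0, "ay": 0, "az": 0, "claw": -1},
    {"tx": 0, "ty": 0, "tz": 1, "ax": 0, "ay": 0, "az": 0, "claw": -1}
  ]
}}

```text
t: 10.55
ee_pos: [0.5935, 0.0744, 0.0113]
tcp_rot: [[0.054, 0.999, -0.0], [0.999, -0.054, 0.0], [0.0, -0.0, -1.0]]
ft_force: [-0.8, 0.7, 0.1]
grip_width: 0.0005
grip_force: 0.0
```

Request:
{"name": "send_rows", "arguments": {
  "rows": [
    {"tx": 0, "ty": 0, "tz": 1, "ax": 0, "ay": 0, "az": 0, "claw": -1},
    {"tx": 0, "ty": 0, "tz": 1, "ax": 0, "ay": 0, "az": 0, "claw": -1}
  ]
}}

```text
t: 10.72
ee_pos: [0.5935, 0.0744, 0.0103]
tcp_rot: [[0.054, 0.999, -0.0], [0.999, -0.054, 0.0], [0.0, -0.0, -1.0]]
ft_force: [-0.3, 0.6, -0.8]
grip_width: 0.0006
grip_force: 0.0
```

Request:
{"name": "send_rows", "arguments": {
  "rows": [
    {"tx": 0, "ty": 0, "tz": 1, "ax": 0, "ay": 0, "az": 0, "claw": -1},
    {"tx": 0, "ty": 0, "tz": 1, "ax": 0, "ay": 0, "az": 0, "claw": -1}
  ]
}}

```text
t: 10.88
ee_pos: [0.5936, 0.0744, 0.0096]
tcp_rot: [[0.054, 0.999, 0.0], [0.999, -0.054, 0.0], [0.0, 0.0, -1.0]]
ft_force: [-0.5, 0.3, 1.1]
grip_width: 0.0004
grip_force: 0.6
```

Request:
{"name": "send_rows", "arguments": {
  "rows": [
    {"tx": 0, "ty": 0, "tz": 1, "ax": 0, "ay": 0, "az": 0, "claw": -1},
    {"tx": 0, "ty": 0, "tz": 1, "ax": 0, "ay": 0, "az": 0, "claw": -1}
  ]
}}

```text
t: 11.05
ee_pos: [0.5937, 0.0745, 0.0096]
tcp_rot: [[0.054, 0.999, 0.001], [0.999, -0.054, 0.0], [0.0, 0.001, -1.0]]
ft_force: [-2.9, -1.0, 7.8]
grip_width: 0.0001
grip_force: 4.3
```

Request:
{"name": "send_rows", "arguments": {
  "rows": [
    {"tx": 0, "ty": 0, "tz": 0.4, "ax": 0, "ay": 0, "az": 0, "claw": -1},
    {"tx": 0, "ty": 0, "tz": 0.4, "ax": 0, "ay": 0, "az": 0, "claw": -1},
    {"tx": 0, "ty": 0, "tz": 0.4, "ax": 0, "ay": 0, "az": 0, "claw": -1},
    {"tx": 0, "ty": 0, "tz": 0.4, "ax": 0, "ay": 0, "az": 0, "claw": -1},
    {"tx": 0, "ty": 0, "tz": 0.4, "ax": 0, "ay": 0, "az": 0, "claw": -1},
    {"tx": 0, "ty": 0, "tz": 0.4, "ax": 0, "ay": 0, "az": 0, "claw": -1},
    {"tx": 0, "ty": 0, "tz": 0.4, "ax": 0, "ay": 0, "az": 0, "claw": -1},
    {"tx": 0, "ty": 0, "tz": 0.4, "ax": 0, "ay": 0, "az": 0, "claw": -1},
    {"tx": 0, "ty": 0, "tz": 0.4, "ax": 0, "ay": 0, "az": 0, "claw": -1},
    {"tx": 0, "ty": 0, "tz": 0.4, "ax": 0, "ay": 0, "az": 0, "claw": -1}
  ]
}}

```text
t: 11.88
ee_pos: [0.5937, 0.0744, 0.0095]
tcp_rot: [[0.054, 0.999, 0.001], [0.999, -0.054, -0.0], [0.0, 0.001, -1.0]]
ft_force: [-4.1, -0.6, 11.1]
grip_width: 0.0005
grip_force: 5.5
```

Request:
{"name": "send_rows", "arguments": {
  "rows": [
    {"tx": 0, "ty": 0, "tz": 0, "ax": 0, "ay": 0, "az": 0, "claw": -1},
    {"tx": 0, "ty": 0, "tz": 0, "ax": 0, "ay": 0, "az": 0, "claw": -1},
    {"tx": 0, "ty": 0, "tz": -5, "ax": 0, "ay": 0, "az": 0, "claw": -1},
    {"tx": 0, "ty": 0, "tz": -15, "ax": 0, "ay": 0, "az": 0, "claw": -1},
    {"tx": 0, "ty": 0, "tz": -50, "ax": 0, "ay": 0, "az": 0, "claw": -1},
    {"tx": 0, "ty": 0, "tz": -90, "ax": 0, "ay": 0, "az": 0, "claw": -1},
    {"tx": 0, "ty": 0, "tz": -120, "ax": 0, "ay": 0, "az": 0, "claw": -1},
    {"tx": 0, "ty": 0, "tz": -150, "ax": 0, "ay": 0, "az": 0, "claw": -1},
    {"tx": 0, "ty": 0, "tz": -150, "ax": 0, "ay": 0, "az": 0, "claw": -1},
    {"tx": 0, "ty": 0, "tz": -150, "ax": 0, "ay": 0, "az": 0, "claw": -1}
  ]
}}

```text
t: 12.72
ee_pos: [0.5947, 0.0745, 0.1606]
tcp_rot: [[0.054, 0.999, 0.005], [0.999, -0.054, 0.0], [0.0, 0.005, -1.0]]
ft_force: [-0.6, -0.8, -0.9]
grip_width: 0.0003
grip_force: 0.0
```

```bash
python3 - <<'E'
import cv2,numpy as np
from workcell import grab_frame,manip
s=grab_frame("scene").astype(int); o=np.load("s5.npy").astype(int)
np.save("s7.npy",s)
# stamp shift since lying, by edge phase correlation on its lower corner region
a,b=[cv2.Laplacian(cv2.GaussianBlur(x[:,:,0].astype(np.float32),(0,0),1),cv2.CV_32F)[205:240,215:265] for x in (o,s)]
print(cv2.phaseCorrelate(np.ascontiguousarray(a),np.ascontiguousarray(b)))
q=manip.sense();print(q["t"],q["ee_pos"],q["ft_force"])
E
```

```text
((-0.6980240098982406, -0.39178111128575566), 0.3439332056045532)
12.7667 [0.59352685 0.07442223 0.15865143] [ 0.05068794 -0.45303956 -1.1709051 ]
```

```bash
python3 -c "
from workcell import ticket
print(ticket.close_job())"
```

```text
the job is handed in; nothing more can be done
None
```

I tipped the stamp over rubber side down, inside the frame with about 5 mm of margin by camera estimate. I then pressed its back at about 11 N for roughly a second, moved the arm clear and handed the job in at about 12.8 s; the hand-in gave no verdict.

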